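Free a soldering pallet and lift it out level

TASK

Four push buttons stand loose in the nests of a soldering pallet that two hooked jaws lock into the bench clamp. Turn the knurled knob anticlockwise in small turns until the pointer lines up with the index clip on the scale (short of it the hooks still cover the pallet, well past it the pallet drops off its ledges), then take the pallet by its bridge handle and lift it straight up, level, to about 10 cm above its seat. Finish while holding it there, still and level over the clamp, with every button in its nest and the pointer still at the clip; leave the tools, tape and bottle beside the clamp alone.

Things in the scene. Friction and masses are not known exactly. Their poses are not given: they have to be found in the camera images.
- clamp: Pallet clamp fixed to the bench: aluminium base 192 x 272 x 12 mm with two jaws, a knob and a scale. Origin on the bench under the middle of the seated pallet, z up. x: the line on which the jaws move (front jaw to -x, back jaw to +x as they open); y: along the pallet. Knob axis at x = 0, y = -135 mm; scale bar at y = 97, x = -36 to -94 mm, top 48 mm high.
- hook (a point): Middle of the inner top edge of the front jaw's hook strip. Each jaw is 116 mm long (y), 53 mm high (screw heads 55). Fully closed, its hook covers the pallet's long edge by 8 mm (hook underside 48 mm above the bench) and its ledge, top 34 mm above the bench, reaches 21 mm under the pallet and carries it.
- fork (a point): Middle of the slot of the fork at the clamp's +y end, at its top, 53 mm above the bench; its twin stands at -y (y = +/-80 mm). Two posts with a 23 mm slot between them; the pallet's 20 mm end tongues sit in the slots, which keep the pallet in place while the jaws move and guide it straight up for its first 19 mm.
- knob_grip (a point): Point on the upright axis of the round knurled steel knob, at the height to grip, 52 mm above the bench. Knob 41 mm across, gripped from 39 to 63 mm, top 67 mm; racks below it reach 25 mm. Anticlockwise from above drives both jaws apart, each 6 mm per radian, against 0.06 N m of friction; it stays where left. Starts 0 to 0.5 rad open, range 3.8 rad.
- pointer_tip (a point): Tip of the dark pointer on the front jaw, 50 mm above the bench, just over the edge of the scale. It moves with the front jaw along the clamp's -x by 6 mm per radian of anticlockwise knob turn.
- index_clip: Steel index clip, 12 mm wide, fixed somewhere on the scale bar by its user. Origin: the point of its index edge, which faces the pointer tip at the same height; axes as the clamp's. The pointer lines up when both have the same x in the clamp's frame; it starts 8 to 16 mm short, on the +x side.
- pallet: Grey soldering pallet, 84 x 140 x 12 mm, with a 20 mm wide tongue in the middle of each short end (168 mm overall), 0.25 to 0.42 kg. Origin: centre of its underside, 34 mm above the bench when seated; x across, y along its length (as the clamp's), z up. Four round nests, 24.5 mm wide and 8 mm deep, at x = +/-18, y = +/-50 mm. A dark bridge handle stands over its middle.
- pallet_grip (a point): Centre of the handle's bar, 48 mm above the pallet's underside (82 mm above the bench when seated). The bar is 14 mm wide (pallet's x), 60 mm long (pallet's y), 16 mm high, its top 56 mm (screw heads 58) above the pallet's underside and its bottom 28 mm clear of the pallet's top; it is gripped from above across its 14 mm.
- button_1: One of four alike metal push buttons, 23 mm wide at the flange, 38 mm tall with pins, 22 g, standing loose on its head in a nest of the pallet, its lowest 8 mm below the pallet's top. Origin: centre of its underside, 4 mm above the pallet's underside; z up through the pins.
- button_2: One of four alike metal push buttons, 23 mm wide at the flange, 38 mm tall with pins, 22 g, standing loose on its head in a nest of the pallet, its lowest 8 mm below the pallet's top. Origin: centre of its underside, 4 mm above the pallet's underside; z up through the pins.
- button_3: One of four alike metal push buttons, 23 mm wide at the flange, 38 mm tall with pins, 22 g, standing loose on its head in a nest of the pallet, its lowest 8 mm below the pallet's top. Origin: centre of its underside, 4 mm above the pallet's underside; z up through the pins.
- button_4: One of four alike metal push buttons, 23 mm wide at the flange, 38 mm tall with pins, 22 g, standing loose on its head in a nest of the pallet, its lowest 8 mm below the pallet's top. Origin: centre of its underside, 4 mm above the pallet's underside; z up through the pins.
- cutters: Bystander: side cutters lying to the left of the clamp, 54 x 134 x 11 mm; origin under the middle.
- tape: Bystander: tan tape roll lying flat at the left beyond the cutters, 86 mm across, 18 mm high; origin under the middle.
- flux: Bystander: small upright bottle to the right of the clamp, 36 mm across, 108 mm tall; origin under the middle.
- driver: Bystander: hand screwdriver lying right of the bottle, 190 mm long, 26 mm thick; origin under the middle.

How it is judged:
By the outcome, as a careful person would: the job done as asked, in the order asked, and still so for the second after the job is handed in, while the arm keeps its last pose, push and grip.
It also fails if it takes over 64 s, if anything falls off the work surface, if the arm or the gripper's body presses on something with over 40 N, if the wrist force passes 120 N, or if a joint passes its speed limit or range.

ROBOT

A 7-joint arm with a two-finger parallel gripper is mounted at the origin on a cart in front of the work surface, level with it; the furniture and walls round the work are solid. World frame = base frame: x ahead of the robot, y to its left, z up, the work surface at z = 0. Lengths are in m, angles in rad, forces in N, time in s.
With the tool pointing down it reaches from about 0.4 to 0.85 m from the base axis. Payload 4.5 kg.
Tool frame: the origin (TCP) lies on the centre line of the jaws, within the pads' length; the fingertips stand 25 mm ahead of it and the grasp point (between the pads) lies 6 mm ahead of it; z points along the fingers, y is the line along which they close (so a half turn about z gives the same grasp; the last joint's range is limited). The gripper opens to 88 mm and grips with 3 to 60 N. Pads are 18 mm wide; open, the fingers measure 123 mm over their backs; the gripper's body (75 mm by 187 mm) begins 45 mm behind the grasp point.
Start: joints at [-1.167, 0.689, -0.195, 1.565, 0.157, 0.902, -0.215], TCP at [0.226, 0.583, 0.264] pointing down, gripper open.
Joint ranges: [-3.01, 3.01], [-0.46, 2.08], [-1.47, 1.51], [0.13, 2.56], [-1, 4.14], [0.04, 2.09], [-2.66, 2.66]. Speed limits (rad/s): [2.57, 2.57, 3.14, 3.14, 3.14, 3.14, 3.14].

INTERFACE

Orientations are given as a rotation vector (axis times angle).
In Python, from plant import ctrl, vision gives the robot as it stands.
- The arm moves only by the tool apply_moves, never from a script. Its argument "rows" is a list of rows, each a list of 4 numbers: the shift along the tool's x, y, z in units of 25 mm (1.0 is 25 mm), then the turn about the tool's z in units of 6 degrees (1.0 is 6 degrees). In form: [[dx, dy, dz, turn], ...]. A call has 1 to 20 rows; each row is the pose to reach, as a shift and turn from the pose commanded when the call began, along the tool's axes at that moment; what a row does not reach only later rows make up. A row lasts 1/12 s, in which the tool goes at most 41.7 mm and 7.16 degrees, less where a joint would pass 70% of its speed; a pose out of reach is approached as far as the arm can. A call with a gripper value outside its range is refused whole. "claw" is the opening, from 0 (shut) to 1 (fully open), set as the call begins (left out, the last holds). The fingers move at their own pace and stop on an object; "squeeze" is the grip in N (left out, the last holds). Time passes only in rows, so rows that repeat a pose let the fingers close. It gives the time, the measured TCP pose, the force, the opening and the grip force at its end, in the units of the state.
- ctrl.get_obs(): the state, without advancing time (a new reading comes with each control period).
- vision.grab_frame(name): name is "scene" or "top"; returns a dict with "image" (400x640x3 uint8, blue, green, red), "range_z" (400x640 float32, m along the optical axis (not along the pixel's ray), 0 where there is no reading), "intrinsics" (3x3 intrinsics, pixels), "R" (3x3) and "t" (3): a world point X has camera coordinates R X + t. Camera axes: x right, y down, z forward; pixel columns grow to the right and rows downward; lengths in m; the calibration is good to about 2 mm. A picture is of the moment at which its call begins.
- ctrl.sign_off(): hands the job in; it is judged then, once.
The state is a dict: "clock": time; "joints": joint angles; "qd": joint speeds; "joint_efforts": joint torques, N m; "position": TCP position; "orientation": TCP orientation; "ft_force": force on the tool from outside, world axes, zero at the start; "moment": the same for the moment, N m; "opening": finger opening in m; "gripper_force": force on a finger pad.
Only numpy, scipy, OpenCV 4.12 (cv2) and the standard library are available. Lean on these libraries where they do the work, as an engineer would, in place of code of your own. Each camera call takes 0.05 s, during which the arm holds its last target. There are 200 camera calls.

## Working session

There is one attempt and no reset: what is moved stays moved. The work goes in short steps, Python scripts to look and compute and a tool call to move; the robot and the scene stay as the last step left them, time stands still between calls to the robot, and variables do not carry over. Pictures are saved under pics/ and viewed, at most 13 in all, crops included, and the job is handed in when it is done.

Besides the shell and the picture viewer there is one more tool, called in YAML: its name, and indented under it one key for each argument. apply_moves: Moves the arm, as the interface text tells. Its arguments: {"type":"object","properties":{"rows":{"type":"array"},"claw":{"type":"number"},"squeeze":{"type":"number"}},"required":["rows"]}

```bash
mkdir -p pics; cat > h.py <<'E'
import numpy as np,cv2
from plant import ctrl,vision
def grab(n,tag):
    f=vision.grab_frame(n); cv2.imwrite(f'pics/{tag}.png',f['image']); np.savez(f'{tag}.npz',**f); return f
def ray(f,u,v,z):
    K,R,t=f['intrinsics'],f['R'],f['t']
    d=R.T@np.linalg.inv(K)@np.array([u,v,1.]); c=-R.T@t
    return c+d*(z-c[2])/d[2]
def dep(f,u,v):
    K,R,t=f['intrinsics'],f['R'],f['t']; z=f['range_z'][int(round(v)),int(round(u))]
    return R.T@(np.linalg.inv(K)@np.array([u,v,1.])*z-t)
def proj(f,X):
    p=f['intrinsics']@(f['R']@np.asarray(X)+f['t']); return p[:2]/p[2]
E
python3 - <<'E'
from h import *
for n in('scene','top'):
    f=grab(n,n+'0'); print(n,-f['R'].T@f['t'],f['R'],f['intrinsics'][0])
print(ctrl.get_obs())
E
```

```text
scene [-0.13834039 -0.6083611   0.52452681] [[ 0.71339174 -0.70074608 -0.00521186]
 [-0.28730038 -0.28568524 -0.91424419]
 [ 0.63916408  0.65371162 -0.40513011]] [419.28364175   0.         323.76963621]
top [0.46021324 0.05538649 0.99533275] [[-2.66610107e-02 -9.99644488e-01  2.97172272e-04]
 [-9.95443598e-01  2.65217434e-02 -9.15895200e-02]
 [ 9.15490772e-02 -2.73768741e-03 -9.95796802e-01]] [364.26571714   0.         319.52645281]
{'clock': 0.1, 'joints': array([-1.16722648,  0.68987111, -0.19456738,  1.56619301,  0.15734656,
        0.90252881, -0.21512602]), 'qd': array([ 0.00083344, -0.00163265,  0.00068403, -0.00195309,  0.00163717,
        0.00059571,  0.00165889]), 'joint_efforts': array([-2.85207745e-03, -5.28510869e+01, -1.27127063e+00, -1.53841317e+01,
       -5.25166118e-02,  1.93391090e-03,  3.57403587e-05]), 'position': array([0.22571682, 0.58227255, 0.26302205]), 'orientation': array([-5.77329141e-01, -3.08791820e+00,  2.50159633e-03]), 'ft_force': array([ 0.42568051, -0.1200977 ,  0.26976794]), 'moment': array([-0.01637883, -0.00544308,  0.01034275]), 'gripper_force': 0.0, 'opening': 0.08802887498512474}
```

View pics/top0.png

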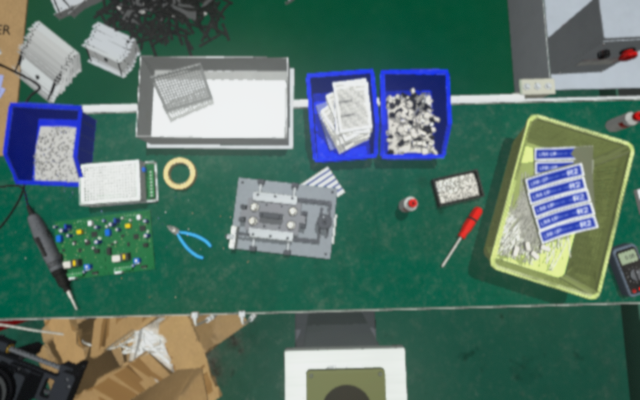

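View pics/scene0.png

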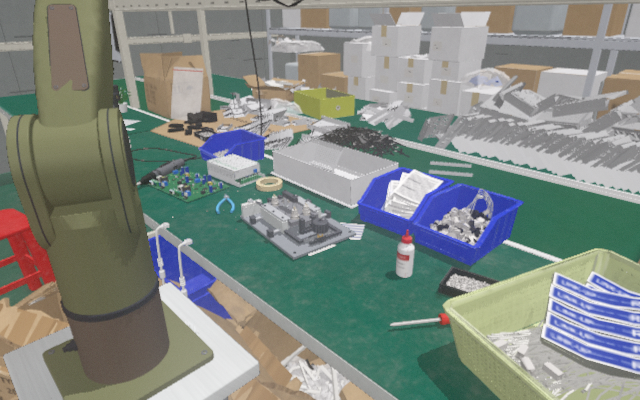

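The top view shows the clamp at about px (285,217), with the knob on its right side near (322,222). The scale is on the left near (232,240), cutters at (188,242), tape at (180,173), bottle at (408,203) and driver at (463,237). I'll enlarge the clamp.

```bash
python3 - <<'E'
from h import *
a=cv2.imread('pics/top0.png')[170:265,220:345]
cv2.imwrite('pics/c1.png',cv2.resize(a,None,fx=6.2,fy=6.2,interpolation=cv2.INTER_CUBIC))
E
```

```text
(no output)
```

View pics/c1.png

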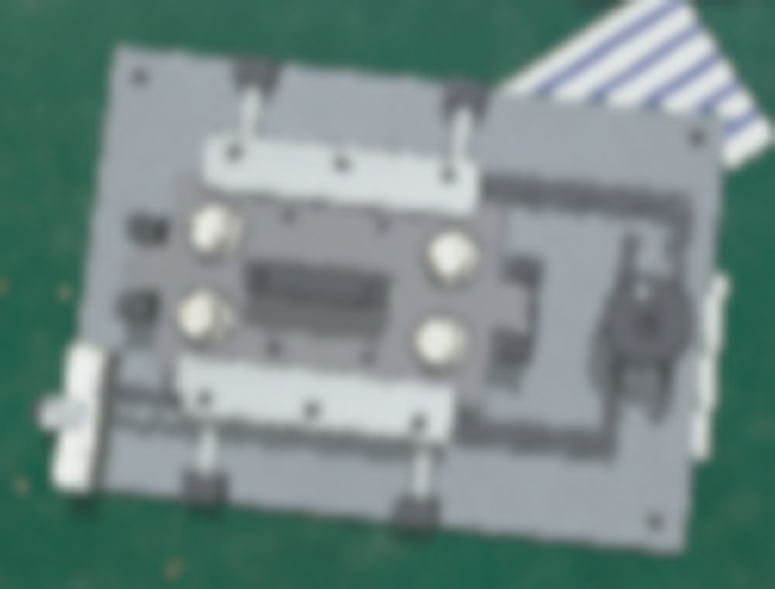

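The crop shows the pallet with its handle bar at about (318,297), four buttons, front and back jaws, and the knob at (650,322). The scale bar is at (80,417), with the clip on it near (62,412) and the dark pointer near (110,393). Next I'll compute the clamp pose and look at the pointer and clip closely in both views, averaging frames.

```bash
cat >> h.py <<'E'
def avg(n,k=6):
    fs=[vision.grab_frame(n) for _ in range(k)]; f=fs[0]; f['image']=np.mean([g['image'].astype(float) for g in fs],0).clip(0,255).astype(np.uint8); return f
def c2px(x,y,s,u0,v0): return (x+.5)/s-.5+u0,(y+.5)/s-.5+v0
E
python3 - <<'E'
from h import *
f=dict(np.load('top0.npz'))
P=lambda x,y,z: ray(f,*c2px(x,y,6.2,220,170),z)
pts=dict(TL=(117,45,.012,96,136),TR=(725,118,.012,96,-136),BR=(685,552,.012,-96,-136),knob=(650,322,.067,0,-135),
 b1=(214,226,.071,18,50),b2=(451,252,.071,18,-50),b3=(203,313,.071,-18,50),b4=(440,340,.071,-18,-50),bar=(322,284,.09,0,0))
A=[];B=[]
for k,(x,y,z,cx,cy) in pts.items():
    w=P(x,y,z); A.append([cx/1e3,cy/1e3]);B.append(w[:2]); 
    u=c2px(x,y,6.2,220,170); print(k,w.round(4),dep(f,*u).round(4))
A=np.array(A);B=np.array(B)
a=A-A.mean(0);b=B-B.mean(0)
th=np.arctan2((a[:,0]*b[:,1]-a[:,1]*b[:,0]).sum(),(a*b).sum())
R=np.array([[np.cos(th),-np.sin(th)],[np.sin(th),np.cos(th)]]);o=B.mean(0)-R@A.mean(0)
print('yaw',th,'o',o,'\nres mm',((A@R.T+o-B)*1e3).round(1).tolist())
s=dict(np.load('scene0.npz'))
for X in [(-.065,.097),( -.036,.097),(-.094,.097)]:
    w=np.r_[R@X+o,.05]; print(X,w,proj(f,w),proj(s,w))
np.savez('pose.npz',R=R,o=o,th=th)
w=np.r_[R@np.array([-.06,.097])+o,.05]; ims=[]
for n,z in(('top',30),('scene',30)):
    g=avg(n); u,v=proj(g,w).astype(int); print(n,u,v)
    c=g['image'][v-10:v+10,u-13:u+13]; ims.append(cv2.resize(c,None,fx=15,fy=15,interpolation=cv2.INTER_CUBIC)); 
cv2.imwrite('pics/c2.png',np.hstack(ims))
E
```

```text
TL [0.6149 0.272  0.012 ] [ 0.6171  0.2751 -0.0022]
TR [0.5755 0.0058 0.012 ] [0.5754 0.0059 0.0126]
BR [0.3878 0.0289 0.012 ] [0.387  0.0286 0.0004]
knob [0.4856 0.042  0.067 ] [0.4857 0.0419 0.0633]
b1 [0.5295 0.2197 0.071 ] [0.5298 0.2203 0.0678]
b2 [0.5163 0.1228 0.071 ] [0.5164 0.1229 0.0688]
b3 [0.494  0.2246 0.071 ] [0.4942 0.2255 0.066 ]
b4 [0.4804 0.128  0.071 ] [0.4805 0.1281 0.069 ]
bar [0.5037 0.1733 0.09  ] [0.5037 0.1734 0.0896]
yaw -0.15323261531465726 o [0.50379845 0.16660767] 
res mm [[4.6, 14.4], [2.5, 11.7], [0.3, 18.0], [-2.4, -8.8], [-0.3, -6.4], [-2.3, -8.3], [-0.4, -5.8], [-2.1, -8.0], [0.1, -6.7]]
(-0.065, 0.097) [0.45436554 0.27239229 0.05      ] [235.43508882 236.19635362] [253.61856523 202.52807775]
(-0.036, 0.097) [0.48302574 0.26796591 0.05      ] [237.08444763 225.02258395] [263.0443428  199.95595112]
(-0.094, 0.097) [0.42570533 0.27681867 0.05      ] [233.77645607 247.43295072] [243.93577748 205.17033787]
top 235 234
scene 255 202
```

View pics/c2.png

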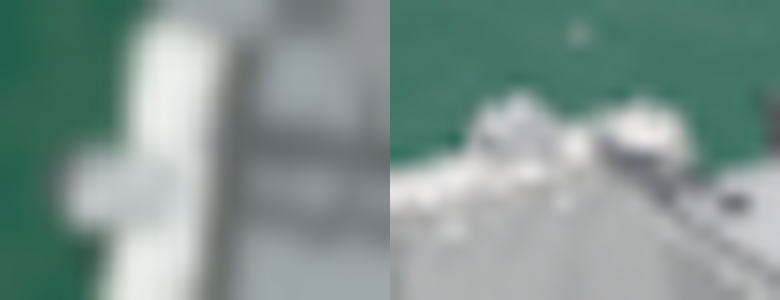

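```bash
cat >> h.py <<'E'
def fit(A,B):
    A=np.array(A);B=np.array(B);a=A-A.mean(0);b=B-B.mean(0)
    th=np.arctan2((a[:,0]*b[:,1]-a[:,1]*b[:,0]).sum(),(a*b).sum())
    R=np.array([[np.cos(th),-np.sin(th)],[np.sin(th),np.cos(th)]]);return th,R,B.mean(0)-R@A.mean(0)
E
python3 - <<'E'
from h import *
f=dict(np.load('top0.npz'));s=dict(np.load('scene0.npz'))
P=lambda x,y,z: ray(f,*c2px(x,y,6.2,220,170),z)
pts=dict(knob=(650,322,.067,0,-135),b1=(214,226,.071,18,50),b2=(451,252,.071,18,-50),b3=(203,313,.071,-18,50),b4=(440,340,.071,-18,-50),bar=(322,284,.09,0,0))
A=[];B=[]
for k,(x,y,z,cx,cy) in pts.items(): A.append([cx/1e3,cy/1e3]);B.append(P(x,y,z)[:2])
th,R,o=fit(A,B);print(th,o,((np.array(A)@R.T+o-B)*1e3).round(1).tolist())
np.savez('pose.npz',R=R,o=o,th=th)
q=lambda w:(R.T@(w[:2]-o)*1e3).round(1)
T=lambda x,y:c2px(x,y,15,222,224)
S=lambda x,y:c2px(x-390,y,15,242,192)
print('ptr top',q(ray(f,*T(235,143),.05)),'clip',q(ray(f,*T(125,190),.05)))
print('line2',q(ray(f,*T(235,207),.05)),'at .012',q(ray(f,*T(280,207),.012)))
print('ptr scene',q(ray(s,*S(607,143),.05)),'clip',q(ray(s,*S(515,125),.05)))
print('bar end top',q(ray(f,*T(180,30),.048)))
ims=[]
def Wc(x,y,z): return np.r_[R@np.array([x,y])+o,z]
for n in('top','scene'):
    g=avg(n,8); k=16;ctr=proj(g,Wc(-.06,.092,.05)).astype(int)
    c=cv2.resize(g['image'][ctr[1]-12:ctr[1]+12,ctr[0]-12:ctr[0]+12],None,fx=k,fy=k,interpolation=cv2.INTER_LANCZOS4)
    for x in range(-95,-30,10):
        a=[(proj(g,Wc(x/1e3,y/1e3,.05))-ctr+12.5)*k for y in(80,86)]
        cv2.line(c,*[tuple(map(int,p)) for p in a],(0,0,255) if x!=-65 else (255,0,0),1)
    ims.append(c)
cv2.imwrite('pics/c3.png',np.hstack(ims))
E
```

```text
-0.14193652851226235 [0.50477403 0.17398573] [[0.1, -1.6], [0.1, 1.2], [-0.8, -0.8], [0.0, 1.5], [-0.6, -0.9], [1.1, 0.7]]
ptr top [-55.3  86.9] clip [-65.5 104.6]
line2 [-66.2  85.4] at .012 [-66.8  85.8]
ptr scene [-54.  95.] clip [-63.8 112.6]
bar end top [-37.2  99.4]
```

View pics/c3.png

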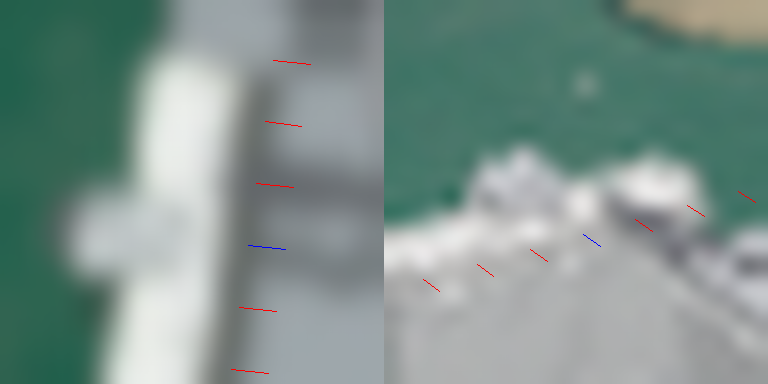

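Both views agree: pointer at x ≈ -55, clip at x ≈ -65, so it needs about 10 mm, or roughly 1.65 rad. The clamp yaw is -0.142. I'll move above the knob with a tool yaw near -90°, leaving room for an anticlockwise sweep.

apply_moves:
  rows:
    - [-2,-2,0,1.5]
    - [-4,-4,0,3]
    - [-6,-5.6,0,4.5]
    - [-8,-7.5,0,6]
    - [-10,-9.4,0,7.5]
    - [-12,-11.2,0,9]
    - [-14,-13.1,0,10.5]
    - [-16,-15,0,12]
    - [-17.5,-16.4,0,13.2]
    - [-17.5,-16.4,0,14.4]
    - [-17.5,-16.4,0,15.6]
    - [-17.5,-16.4,0,16.8]
    - [-17.5,-16.4,0,18]
    - [-17.5,-16.4,0,19.2]
    - [-17.5,-16.4,0,20.4]
    - [-17.5,-16.4,0,21.6]
    - [-17.5,-16.4,0,22.8]
    - [-17.5,-16.4,0,24]
    - [-17.5,-16.4,0,25.2]
    - [-17.5,-16.4,0,26.5]
  claw: 0.64
  squeeze: 25

```text
clock: 3.17
position: [0.4858, 0.0425, 0.2638]
orientation: [-3.114, -0.416, -0.001]
ft_force: [-0.3, 0.2, 0.2]
opening: 0.0564
gripper_force: 0.0
```

```bash
cat >> h.py <<'E'
from scipy.spatial.transform import Rotation as Ro
def goto(cx,cy,z,yaw=None):
    "units to move TCP to clamp-frame (m) point; yaw of tool y in clamp frame deg"
    p=np.load('pose.npz'); o=ctrl.get_obs(); M=Ro.from_rotvec(o['orientation']).as_matrix()
    w=np.r_[p['R']@np.array([cx,cy])+p['o'],z]; d=M.T@(w-o['position'])/.025
    y=np.degrees(np.arctan2(M[1,1],M[0,1])-p['th'])
    print('t',o['clock'],'pos',o['position'].round(4),'units',d.round(2),'yaw clamp',y.round(1),'tilt',M[2].round(4),'q',o['joints'].round(2),'F',o['ft_force'].round(1),'M',o['moment'].round(2),'open',round(o['opening'],4),o['gripper_force'])
E
python3 -c "
from h import *
goto(0,-.1345,.058)"
```

```text
t 3.1667 pos [0.4858 0.0425 0.2638] units [-0.02  0.07  8.23] yaw clamp -66.6 tilt [ 6.e-04 -3.e-04 -1.e+00] q [-0.48  0.56  0.47  1.99 -0.39  0.68 -1.07] F [-0.3  0.2  0.2] M [-0.05  0.14  0.01] open 0.0564 0.0
```

apply_moves:
  rows:
    - [0,0,1,0]
    - [0,0,2,0]
    - [0,0,3,0]
    - [0,0,4,0]
    - [0,0,5,0]
    - [0,0,5.8,0]
    - [0,0,6.4,0]
    - [0,0,6.9,0]
    - [0,0,7.3,0]
    - [0,0,7.7,0]
    - [0,0,8,0]
    - [0,0,8.2,0]
    - [0,0,8.2,0]

```text
clock: 4.25
position: [0.4855, 0.0424, 0.058]
orientation: [-3.112, -0.426, 0.001]
ft_force: [0.2, 0.1, 0.3]
opening: 0.0565
gripper_force: 0.0
```

```bash
python3 -c "
from h import *
goto(0,-.1345,.058)
f=grab('scene','s1');p=np.load('pose.npz')
u,v=proj(f,np.r_[p['R']@np.array([0,-.04])+p['o'],.07]).astype(int)
g=grab('top','t1')
a=cv2.resize(f['image'][v-60:v+60,u-75:u+75],None,fx=5,fy=5,interpolation=cv2.INTER_CUBIC)
cv2.imwrite('pics/d1.png',a)"
```

```text
t 4.25 pos [0.4855 0.0424 0.058 ] units [-0.01  0.06  0.  ] yaw clamp -66.3 tilt [-7.e-04 -4.e-04 -1.e+00] q [-0.25  0.9   0.11  2.12 -0.6   0.16 -0.88] F [0.2 0.1 0.3] M [-0.02  0.19 -0.02] open 0.0565 0.0
```

View pics/d1.png

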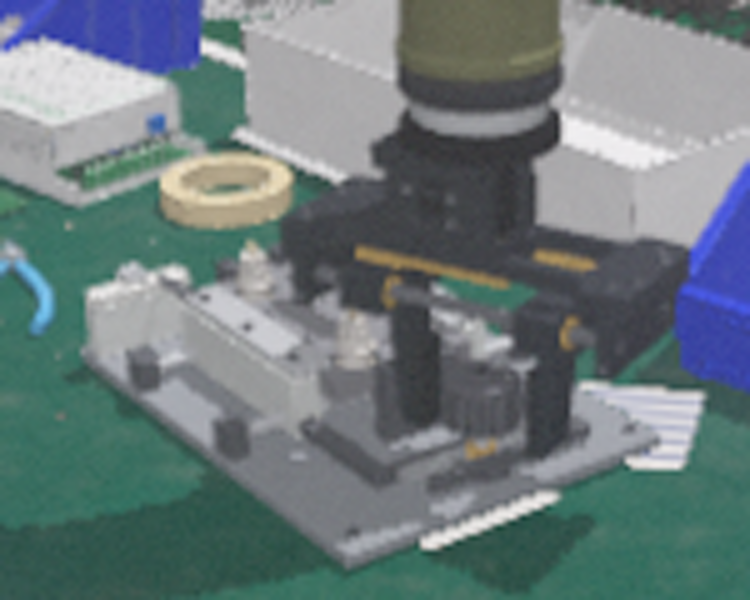

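The fingers straddle the knob, around px (485,400), clear of the fork and racks. Closing now.

apply_moves:
  rows:
    - [0,0,0,0]
    - [0,0,0,0]
    - [0,0,0,0]
    - [0,0,0,0]
    - [0,0,0,0]
    - [0,0,0,0]
  claw: 0.3
  squeeze: 25

```text
clock: 4.85
position: [0.4854, 0.0442, 0.0591]
orientation: [-3.11, -0.428, 0.0]
ft_force: [-0.4, 5.8, 4.5]
opening: 0.0379
gripper_force: 25.0
```

```bash
python3 -c "
from h import *
goto(0,-.135,.058)"
```

```text
t 4.85 pos [0.4854 0.0442 0.0591] units [-0.03  0.15  0.04] yaw clamp -66.2 tilt [ 3.0e-04 -2.5e-03 -1.0e+00] q [-0.25  0.9   0.11  2.12 -0.6   0.16 -0.88] F [-0.4  5.8  4.5] M [1.12 0.3  0.  ] open 0.0379 24.996904762738268
```

apply_moves:
  rows:
    - [0,-0.06,0,-0.3]
    - [0,-0.06,0,-0.8]
    - [0,-0.06,0,-1.4]
    - [0,-0.06,0,-2]
    - [0,-0.06,0,-2.6]
    - [0,-0.06,0,-3.2]
    - [0,-0.06,0,-3.8]
    - [0,-0.06,0,-4.4]
    - [0,-0.06,0,-5]
    - [0,-0.06,0,-5]
    - [0,-0.06,0,-5]

```text
clock: 5.77
position: [0.4857, 0.0437, 0.0591]
orientation: [2.896, 1.215, 0.002]
ft_force: [0.3, 1.9, 6.0]
opening: 0.0382
gripper_force: 25.0
```

```bash
cat >> h.py <<'E'
def jaws(tag):
    "rectified clamp-plane maps at z=.053 (1px=.5mm): top & scene; x -110..110 rows, y -70..125 cols"
    p=np.load('pose.npz'); out=[]
    X,Y=np.meshgrid(np.arange(-20,-100,-.5)/1e3,np.arange(120,-70,-.5)/1e3,indexing='ij')
    for n in('top','scene'):
        g=avg(n,4); W=np.stack([X,Y],-1)@p['R'].T+p['o']; W=np.dstack([W,np.full(X.shape,.051)])
        c=(W@g['R'].T+g['t'])@g['intrinsics'].T; c=(c[...,:2]/c[...,2:]).astype(np.float32)
        out.append(cv2.remap(g['image'],c[...,0],c[...,1],cv2.INTER_CUBIC))
    np.save(tag+'.npy',np.array(out)); im=np.vstack(out); cv2.imwrite(f'pics/{tag}.png',cv2.resize(im,None,fx=1.8,fy=1.8)); return out
E
python3 -c "
from h import *
goto(0,-.135,.058); jaws('j1')"
```

```text
t 5.7667 pos [0.4857 0.0437 0.0591] units [-0.1   0.09  0.04] yaw clamp -36.3 tilt [ 9.e-04  9.e-04 -1.e+00] q [-0.22  0.89  0.06  2.12 -0.35  0.14 -0.61] F [0.3 1.9 6. ] M [0.53 0.27 0.12] open 0.0382 25.001491243892815
```

View pics/j1.png

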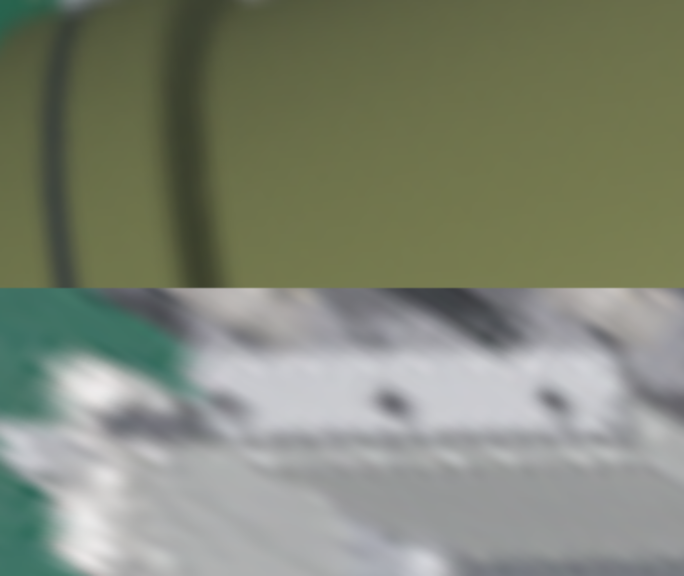

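The rectified scene view shows the jaw strip, the pointer (tip near (105,416)) and the clip (near (30,447)); the arm blocks the top view. I'll measure how far the jaw has moved since the start by registering it against the first image.

```bash
cat >> h.py <<'E'
def rect(g,z,xr,yr,st=.25):
    p=np.load('pose.npz'); X,Y=np.meshgrid(np.arange(*xr,-st)/1e3,np.arange(*yr,-st)/1e3,indexing='ij')
    W=np.dstack([np.stack([X,Y],-1)@p['R'].T+p['o'],np.full(X.shape,z)])
    c=(W@g['R'].T+g['t'])@g['intrinsics'].T; c=(c[...,:2]/c[...,2:]).astype(np.float32)
    return cv2.cvtColor(cv2.remap(g['image'],c[...,0],c[...,1],cv2.INTER_CUBIC),cv2.COLOR_BGR2GRAY)
def moved(g,n='scene'):
    "jaw travel mm since start, by template match of strip"
    g0=dict(np.load(n+'0.npz')); a=rect(g0,.053,(-33,-60),(50,-50)); b=rect(g,.053,(-28,-85),(55,-55))
    r=cv2.matchTemplate(b,a,cv2.TM_CCOEFF_NORMED); _,m,_,(x,y)=cv2.minMaxLoc(r)
    return 'travel -x %.2f  y %.2f score %.3f'%(y*.25-5,x*.25-5,m)
E
python3 -c "
from h import *
print(moved(avg('scene',4)))
print(moved(dict(np.load('s1.npz'))))
"
```

```text
travel -x 3.25  y -0.75 score 0.950
travel -x -0.25  y -0.75 score 0.719
```

apply_moves:
  rows:
    - [0,0,0,-0.4]
    - [0,0,0,-1]
    - [0,0,0,-1.6]
    - [0,0,0,-2.2]
    - [0,0,0,-2.8]
    - [0,0,0,-3.4]
    - [0,0,0,-4]
    - [0,0,0,-4.6]
    - [0,0,0,-5.2]
    - [0,0,0,-5.8]
    - [0,0,0,-6.4]
    - [0,0,0,-7]
    - [0,0,0,-7.6]
    - [0,0,0,-8.2]
    - [0,0,0,-8.5]
    - [0,0,0,-8.5]
    - [0,0,0,-8.5]

```text
clock: 7.78
position: [0.4867, 0.0434, 0.0591]
orientation: [2.091, 2.341, 0.003]
ft_force: [2.3, 1.0, 4.9]
opening: 0.0382
gripper_force: 25.0
```

```bash
python3 -c "
from h import *
goto(0,-.135,.058); g=avg('scene',4); np.savez('s2.npz',**g); print(moved(g))
S=[dict(np.load('scene0.npz')),g]
T=dict(np.load('top0.npz'))
ims=[rect(h,.050,(-40,-80),(118,70)) for h in S+[T]]
out=[]
for a in ims:
    a=cv2.resize(a,None,fx=3.8,fy=3.8)[:,:,None].repeat(3,2)
    for x in range(-45,-80,-5): cv2.line(a,(690,int((-40-x)*15.2)),(729,int((-40-x)*15.2)),(0,0,255),1)
    out.append(cv2.resize(a,(266,600)) if 0 else a[:, :])
im=np.vstack([cv2.resize(o,(470,198*1)) for o in out]); cv2.imwrite('pics/e1.png',im); print(im.shape)
"
```

```text
t 7.7833 pos [0.4867 0.0434 0.0591] units [-0.12 -0.05  0.04] yaw clamp 14.6 tilt [-5.0e-04  3.2e-03 -1.0e+00] q [-0.18  0.89 -0.01  2.11  0.09  0.14 -0.16] F [2.3 1.  4.9] M [ 0.02 -0.13 -0.01] open 0.0382 25.00767986100982
travel -x 8.25  y -0.50 score 0.939
(594, 470, 3)
```

View pics/e1.png

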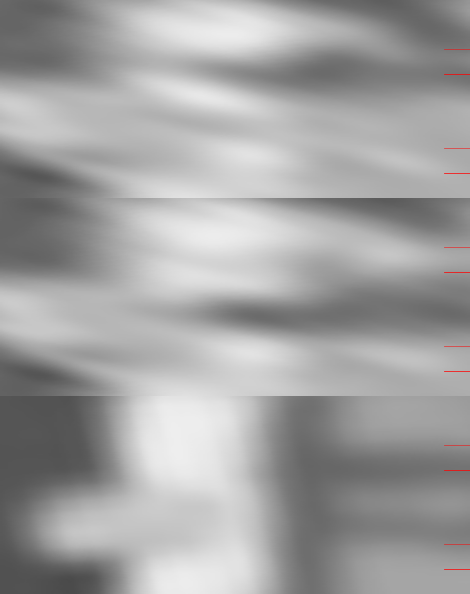

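Jaw travel is about 8.3 mm so far. The top view puts the pointer at about -54 to -55 and the clip at about -65.5. I'll release, back off to clear the top camera and measure both precisely.

apply_moves:
  rows:
    - [0,0,0,0]
    - [0,0,0,0]
    - [0,0,0,0]
    - [0,0,-0.5,0]
    - [0,0,-1.5,0]
    - [0,0,-2.5,0]
    - [0,0,-3.5,0]
    - [0,0,-4.5,0]
    - [0,0,-5.5,0]
    - [-1,0,-6,0]
    - [-2.5,0,-6,0]
    - [-4,0,-6,0]
    - [-5.5,0,-6,0]
    - [-7,0,-6,0]
    - [-8.5,0,-6,0]
    - [-10,0,-6,0]
    - [-10,0,-6,0]
    - [-10,0,-6,0]
  claw: 0.64

```text
clock: 9.48
position: [0.5126, -0.2077, 0.208]
orientation: [-2.097, -2.338, 0.003]
ft_force: [-0.2, 1.0, 0.8]
opening: 0.057
gripper_force: 0.0
```

```bash
python3 -c "
from h import *
goto(0,-.135,.058); g=avg('scene',6); np.savez('s3.npz',**g); print(moved(g))
t=avg('top',8); np.savez('t3.npz',**t); print(moved(t,'top'))
t0=dict(np.load('top0.npz'))
st=.25
for nm,f in(('t0',t0),('t3',t)):
    a=rect(f,.050,(-40,-85),(118,70)).astype(float); x=-40-np.arange(a.shape[0])*st
    col=lambda y:int((118-y)/st)
    c=a[:,col(112):col(107)].mean(1); print(nm,'clip',[(round(x[i]),round(c[i])) for i in range(0,len(x),4)])
    for y in(93,90,87,83):
        c=a[:,col(y+1):col(y-1)].mean(1); print(nm,'y',y,[round(c[i]) for i in range(0,len(x),4)])
a=[cv2.resize(rect(f,.050,(-30,-90),(120,60)),(760,190*0+285),interpolation=cv2.INTER_CUBIC) for f in(t,g)]
for b in a:
  for x in range(-35,-90,-5): cv2.line(b,(735 if x%10 else 715,int((-30-x)*4.75)),(759,int((-30-x)*4.75)),255,1)
cv2.imwrite('pics/e2.png',np.vstack(a))
"
```

```text
t 9.4833 pos [ 0.5126 -0.2077  0.208 ] units [9.98 0.01 5.99] yaw clamp 14.3 tilt [-7.0e-04 -1.6e-03 -1.0e+00] q [ 0.37  0.67 -0.12  1.84  0.12  0.64  0.29] F [-0.2  1.   0.8] M [-0.06  0.05  0.04] open 0.057 0.0
travel -x 8.25  y -0.25 score 0.956
travel -x 8.50  y 0.00 score 0.975
t0 clip [(-40, 97), (-41, 99), (-42, 100), (-43, 101), (-44, 100), (-45, 100), (-46, 100), (-47, 100), (-48, 99), (-49, 98), (-50, 97), (-51, 96), (-52, 95), (-53, 96), (-54, 95), (-55, 98), (-56, 104), (-57, 111), (-58, 124), (-59, 136), (-60, 148), (-61, 162), (-62, 170), (-63, 178), (-64, 186), (-65, 189), (-66, 193), (-67, 196), (-68, 194), (-69, 189), (-70, 181), (-71, 165), (-72, 147), (-73, 129), (-74, 110), (-75, 97), (-76, 88), (-77, 83), (-78, 84), (-79, 84), (-80, 85), (-81, 88), (-82, 89), (-83, 90), (-84, 91)]
t0 y 93 [195, 201, 203, 203, 203, 203, 200, 199, 198, 197, 197, 196, 196, 195, 193, 192, 192, 195, 198, 200, 202, 202, 202, 202, 202, 202, 202, 204, 205, 207, 211, 214, 217, 219, 220, 220, 220, 217, 215, 212, 209, 207, 205, 206, 208]
t0 y 90 [150, 149, 149, 147, 144, 143, 141, 140, 138,
[... 1419 characters left out ...]
3 y 90 [153, 152, 152, 150, 148, 147, 144, 143, 142, 143, 144, 146, 149, 151, 154, 157, 158, 160, 159, 156, 152, 146, 140, 136, 134, 136, 138, 143, 149, 153, 156, 159, 162, 165, 168, 169, 169, 169, 168, 165, 164, 162, 160, 160, 159]
t3 y 87 [121, 118, 116, 115, 115, 115, 114, 114, 114, 113, 112, 112, 112, 113, 113, 114, 114, 114, 114, 113, 112, 110, 109, 108, 108, 108, 109, 109, 109, 109, 109, 109, 110, 110, 112, 114, 115, 116, 117, 118, 118, 119, 118, 118, 119]
t3 y 83 [141, 141, 142, 142, 143, 145, 145, 145, 146, 145, 146, 146, 145, 145, 143, 140, 138, 134, 128, 124, 120, 116, 114, 114, 115, 118, 121, 122, 124, 124, 122, 120, 117, 115, 114, 114, 117, 120, 125, 130, 134, 139, 141, 142, 143]
```

View pics/e2.png

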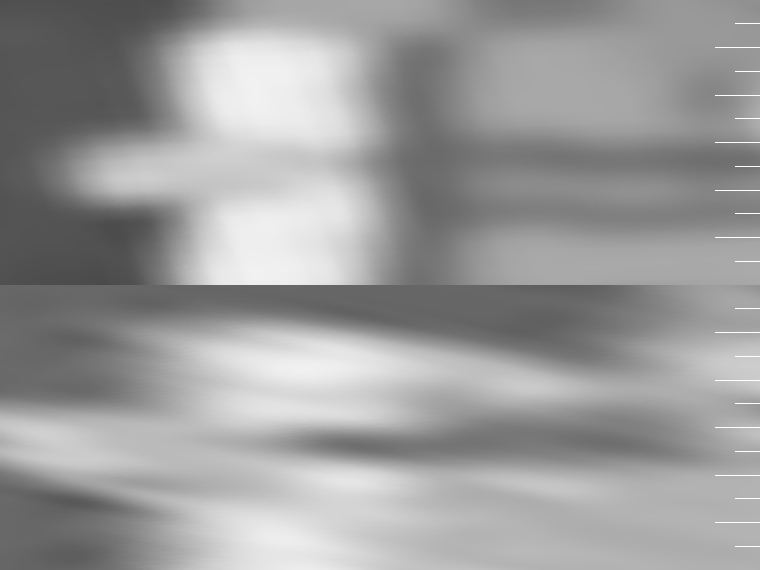

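Measured from the top, the pointer tip is now at x = -64.0. The clip runs from -60.0 to -72.2 (12 mm wide, as specified), so its centre is at -66.1. About 2.1 mm remains, or roughly 20°. I'll go back to the knob, and check the clip centre on the bar as well.

apply_moves:
  rows:
    - [1.5,0,0,0]
    - [3,0,0,0]
    - [4.5,0,0,0]
    - [6,0,0,0]
    - [7.5,0,0,0]
    - [9,0,0,0]
    - [10.1,0.05,0,0]
    - [10.1,0.05,1,0]
    - [10.1,0.05,2,0]
    - [10.1,0.05,3,0]
    - [10.1,0.05,4,0]
    - [10.1,0.05,4.7,0]
    - [10.1,0.05,5.2,0]
    - [10.1,0.05,5.6,0]
    - [10.1,0.05,5.9,0]
    - [10.1,0.05,5.95,0]
    - [10.1,0.05,5.95,0]

```text
clock: 11.6
position: [0.4863, 0.0465, 0.0599]
orientation: [-2.09, -2.345, 0.0]
ft_force: [-0.6, -0.6, -0.3]
opening: 0.0565
gripper_force: 0.0
```

```bash
python3 -c "
from h import *
goto(0,-.135,.058)
f=dict(np.load('t3.npz'))
for z in(.05,):
  for y in(110,107,104,102,100,98):
    p=rect(f,z,(-50,-82),(y+1,y-1)).astype(float).mean(1); print(y,p[::4].round().astype(int).tolist())
"
```

```text
t 11.6 pos [0.4863 0.0465 0.0599] units [-0.24 -0.05  0.08] yaw clamp 14.7 tilt [ 1.e-04 -1.e-04 -1.e+00] q [-0.18  0.89 -0.02  2.11  0.09  0.14 -0.17] F [-0.6 -0.6 -0.3] M [-0.05  0.08 -0.03] open 0.0565 0.0
110 [90, 90, 89, 90, 91, 94, 102, 109, 123, 136, 148, 163, 172, 180, 189, 193, 198, 202, 201, 195, 188, 170, 151, 131, 109, 95, 85, 79, 79, 79, 80, 82]
107 [137, 135, 132, 131, 129, 130, 133, 137, 147, 157, 168, 180, 187, 194, 198, 198, 201, 202, 200, 195, 188, 173, 159, 143, 130, 122, 116, 114, 116, 118, 120, 123]
104 [214, 211, 209, 207, 203, 200, 197, 194, 193, 193, 196, 199, 202, 204, 204, 202, 201, 199, 197, 195, 193, 190, 188, 188, 188, 190, 192, 192, 194, 195, 196, 198]
102 [236, 236, 236, 235, 233, 230, 226, 221, 217, 212, 209, 208, 208, 207, 205, 203, 201, 199, 197, 197, 200, 203, 207, 214, 220, 225, 228, 228, 229, 228, 228, 228]
100 [240, 240, 240, 240, 238, 236, 233, 228, 224, 220, 213, 209, 206, 204, 204, 202, 201, 200, 199, 200, 204, 209, 216, 224, 228, 234, 236, 237, 238, 238, 238, 238]
98 [238, 238, 238, 238, 237, 236, 235, 231, 228, 222, 214, 207, 202, 200, 200, 201, 202, 204, 204, 205, 208, 213, 220, 226, 231, 235, 237, 238, 238, 237, 236, 236]
```

apply_moves:
  rows:
    - [0,0,0,0]
    - [0,0,0,0]
    - [0,0,0,0]
    - [0,0,0,0]
    - [0,0,0,0]
  claw: 0.3

```text
clock: 12.02
position: [0.4865, 0.0465, 0.0606]
orientation: [2.09, 2.345, 0.001]
ft_force: [-0.2, 0.0, 5.5]
opening: 0.0385
gripper_force: 25.0
```

apply_moves:
  rows:
    - [0,0,0,-0.4]
    - [0,0,0,-0.9]
    - [0,0,0,-1.4]
    - [0,0,0,-1.9]
    - [0,0,0,-2.4]
    - [0,0,0,-2.8]
    - [0,0,0,-2.8]
    - [0,0,0,-2.8]

```text
clock: 12.68
position: [0.4859, 0.0463, 0.0606]
orientation: [1.725, 2.626, -0.0]
ft_force: [-1.6, 0.2, 6.3]
opening: 0.038
gripper_force: 25.0
```

apply_moves:
  rows:
    - [0,0,0,0]
    - [0,0,0,0]
    - [0,0,0,0]
    - [0,0,-0.5,0]
    - [0,0,-1.5,0]
    - [0,0,-2.5,0]
    - [0,0,-3.5,0]
    - [0,0,-4.5,0]
    - [0,0,-5.5,0]
    - [-1,0,-6,0]
    - [-2.5,0,-6,0]
    - [-4,0,-6,0]
    - [-5.5,0,-6,0]
    - [-7,0,-6,0]
    - [-8.5,0,-6,0]
    - [-10,0,-6,0]
    - [-10,0,-6,0]
    - [-10,0,-6,0]
  claw: 0.64

```text
clock: 14.18
position: [0.5851, -0.1861, 0.2093]
orientation: [1.732, 2.621, -0.002]
ft_force: [0.1, 1.6, -0.3]
opening: 0.0565
gripper_force: 0.0
```

```bash
python3 -c "
from h import *
goto(0,0,.20); g=avg('scene',6); np.savez('s4.npz',**g); print(moved(g))
t=avg('top',8); np.savez('t4.npz',**t); print(moved(t,'top'))
for y in(110,102,100,98,94,93,92,90):
    p=rect(t,.05,(-50,-82),(y+1,y-1)).astype(float).mean(1); print(y,p[::4].round().astype(int).tolist())
a=cv2.resize(t['image'][170:265,220:345],None,fx=6.2,fy=6.2,interpolation=cv2.INTER_CUBIC); cv2.imwrite('pics/f1.png',a)
"
```

```text
t 14.1833 pos [ 0.5851 -0.1861  0.2093] units [14.51  2.69  0.36] yaw clamp 31.2 tilt [-9.e-04 -8.e-04 -1.e+00] q [ 0.35  0.74 -0.21  1.65  0.21  0.77  0.44] F [ 0.1  1.6 -0.3] M [ 0.04  0.06 -0.04] open 0.0565 0.0
travel -x 10.00  y -0.25 score 0.951
travel -x 10.25  y 0.00 score 0.991
110 [90, 90, 89, 91, 91, 95, 102, 110, 123, 136, 149, 164, 174, 182, 190, 193, 198, 202, 202, 196, 188, 170, 151, 132, 110, 96, 85, 79, 79, 79, 80, 82]
102 [237, 237, 236, 236, 234, 231, 227, 222, 217, 213, 210, 209, 208, 208, 207, 205, 202, 200, 198, 198, 200, 204, 208, 215, 221, 226, 229, 229, 230, 229, 228, 229]
100 [241, 241, 240, 240, 239, 237, 234, 229, 225, 220, 214, 210, 206, 205, 205, 204, 202, 201, 200, 201, 205, 210, 217, 224, 228, 234, 236, 238, 238, 238, 238, 238]
98 [239, 239, 239, 239, 238, 238, 236, 232, 228, 222, 215, 209, 204, 202, 202, 202, 202, 203, 202, 203, 208, 214, 220, 226, 231, 235, 237, 238, 238, 238, 237, 237]
94 [219, 221, 223, 224, 226, 227, 226, 226, 225, 222, 219, 214, 206, 201, 194, 190, 189, 192, 197, 204, 212, 218, 225, 228, 230, 231, 230, 228, 226, 224, 221, 220]
93 [205, 208, 210, 213, 216, 218, 218, 219, 218, 215, 212, 206, 198, 192, 185, 180, 178, 181, 186, 194, 203, 210, 218, 222, 224, 226, 225, 222, 220, 217, 214, 212]
92 [187, 189, 192, 196, 198, 201, 202, 204, 203, 200, 198, 191, 185, 180, 172, 167, 166, 166, 172, 180, 188, 195, 203, 208, 210, 212, 212, 210, 208, 205, 201, 200]
90 [144, 146, 150, 152, 155, 158, 159, 161, 161, 159, 157, 152, 148, 144, 139, 136, 134, 134, 138, 143, 148, 155, 160, 164, 168, 170, 170, 170, 169, 166, 165, 164]
```

View pics/f1.png

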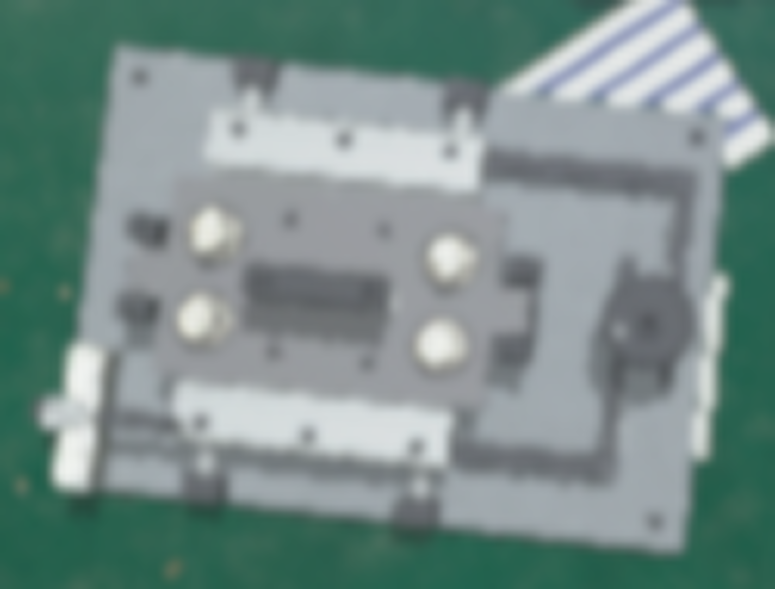

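The pointer tip is at x ≈ -65.9 and the clip at -65.6 to -66.1, so they line up. The pallet's long edges are clear of both jaw strips and all four buttons are seated. Next I'll go over the handle.

apply_moves:
  rows:
    - [1.4,0.2,0,0.5]
    - [2.8,0.5,0,1]
    - [4.2,0.8,0,1.6]
    - [5.6,1,0,2.1]
    - [7,1.3,0,2.6]
    - [8.4,1.6,0,3.1]
    - [9.8,1.8,0,3.6]
    - [11.2,2.1,0,4.2]
    - [12.6,2.3,0,4.7]
    - [14,2.6,0,5.2]
    - [14.5,2.7,0,5.2]
    - [14.5,2.7,0,5.2]
    - [14.5,2.7,0,5.2]
    - [14.5,2.7,0,5.2]

```text
clock: 16.05
position: [0.504, 0.1746, 0.21]
orientation: [2.369, 2.061, -0.001]
ft_force: [-0.2, -0.9, -0.9]
opening: 0.0565
gripper_force: 0.0
```

```bash
python3 -c "
from h import *
goto(0,0.001,.088)"
```

```text
t 16.05 pos [0.504  0.1746 0.21  ] units [0.03 0.03 4.88] yaw clamp 0.2 tilt [-1.3e-03  4.0e-04 -1.0e+00] q [-0.43  0.65  0.02  1.9  -0.02  0.59 -0.54] F [-0.2 -0.9 -0.9] M [-0.09  0.08 -0.02] open 0.0565 0.0
```

apply_moves:
  rows:
    - [0,0,0.8,0]
    - [0,0.02,1.6,0]
    - [0,0.02,2.4,0]
    - [0,0.02,3,0]
    - [0,0.02,3.6,0]
    - [0,0.02,4,0]
    - [0,0.02,4.4,0]
    - [0,0.02,4.7,0]
    - [0,0.02,4.88,0]
    - [0,0.02,4.88,0]
    - [0,0.02,4.88,0]

```text
clock: 16.97
position: [0.5042, 0.1764, 0.0881]
orientation: [2.368, 2.064, 0.001]
ft_force: [1.1, -0.5, 0.5]
opening: 0.0567
gripper_force: 0.0
```

apply_moves:
  rows:
    - [0,0,0,0]
    - [0,0,0,0]
    - [0,0,0,0]
    - [0,0,0,0]
    - [0,0,0,0]
    - [0,0,0,0]
    - [0,0,0,0]
    - [0,0,0,0]
    - [0,0,0,0]
  claw: 0.05
  squeeze: 15

```text
clock: 17.72
position: [0.5035, 0.1765, 0.088]
orientation: [-2.367, -2.065, 0.001]
ft_force: [-1.6, 0.4, 2.7]
opening: 0.0137
gripper_force: 15.0
```

```bash
python3 -c "
from h import *
goto(0,0.001,.088)"
```

```text
t 17.7167 pos [0.5035 0.1765 0.088 ] units [-0.05  0.06  0.  ] yaw clamp 0.3 tilt [-1.e-04 -9.e-04 -1.e+00] q [-0.43  0.85  0.01  1.97 -0.02  0.32 -0.54] F [-1.6  0.4  2.7] M [ 0.02  0.45 -0.01] open 0.0137 14.996972680091858
```

Bar gripped at 13.7 mm. I'll squeeze firmly and lift gently, starting with the 19 mm guided stretch.

apply_moves:
  rows:
    - [0,0,0,0]
    - [0,0,0,0]
    - [0,0,0,0]
    - [0,0,-0.02,0]
    - [0,0,-0.06,0]
    - [0,0,-0.12,0]
    - [0,0,-0.19,0]
    - [0,0,-0.26,0]
    - [0,0,-0.33,0]
    - [0,0,-0.4,0]
    - [0,0,-0.45,0]
    - [0,0,-0.48,0]
    - [0,0,-0.5,0]
    - [0,0,-0.5,0]
  claw: 0.05
  squeeze: 45

```text
clock: 18.88
position: [0.504, 0.1764, 0.1006]
orientation: [2.368, 2.065, 0.0]
ft_force: [0.6, 0.5, -3.6]
opening: 0.013
gripper_force: 45.0
```

```bash
python3 -c "
from h import *
goto(0,0.001,.188); g=avg('scene',3); print(moved(g))"
```

```text
t 18.8833 pos [0.504  0.1764 0.1006] units [-0.05  0.04 -3.5 ] yaw clamp 0.3 tilt [ 1.e-04  1.e-04 -1.e+00] q [-0.43  0.83  0.01  1.97 -0.02  0.34 -0.54] F [ 0.6  0.5 -3.6] M [-0.11  0.04 -0.03] open 0.013 44.99714098870754
travel -x 9.75  y -0.50 score 0.579
```

apply_moves:
  rows:
    - [0,0,-0.05,0]
    - [0,0,-0.15,0]
    - [0,0,-0.3,0]
    - [0,0,-0.5,0]
    - [0,0,-0.7,0]
    - [0,0,-0.95,0]
    - [0,0,-1.2,0]
    - [0,0,-1.45,0]
    - [0,0,-1.7,0]
    - [0,0,-1.95,0]
    - [0,0,-2.2,0]
    - [0,0,-2.45,0]
    - [0,0,-2.7,0]
    - [0,0,-2.9,0]
    - [0,0,-3.1,0]
    - [0,0,-3.25,0]
    - [0,0,-3.38,0]
    - [0,0,-3.46,0]
    - [0,0,-3.5,0]
    - [0,0,-3.5,0]

```text
clock: 20.7
position: [0.504, 0.1764, 0.1881]
orientation: [2.368, 2.065, 0.0]
ft_force: [0.0, 0.1, -4.4]
opening: 0.0135
gripper_force: 45.0
```

apply_moves:
  rows:
    - [0,0,0,0]
    - [0,0,0,0]
    - [0,0,0,0]
    - [0,0,0,0]
    - [0,0,0,0]
    - [0,0,0,0]
    - [0,0,0,0]
    - [0,0,0,0]

```text
clock: 21.37
position: [0.504, 0.1765, 0.188]
orientation: [-2.368, -2.065, -0.0]
ft_force: [0.4, -0.5, -4.5]
opening: 0.0134
gripper_force: 45.0
```

```bash
python3 -c "
from h import *
goto(0,0.001,.188); g=avg('scene',5); print(moved(g))
p=np.load('pose.npz');u,v=proj(g,np.r_[p['o'],.12]).astype(int)
cv2.imwrite('pics/g1.png',cv2.resize(g['image'][v-60:v+60,u-75:u+75],None,fx=5,fy=5,interpolation=cv2.INTER_CUBIC))"
```

```text
t 21.3667 pos [0.504  0.1765 0.188 ] units [-0.05  0.04 -0.  ] yaw clamp 0.3 tilt [ 1.e-04 -0.e+00 -1.e+00] q [-0.43  0.68  0.01  1.92 -0.02  0.54 -0.54] F [ 0.4 -0.5 -4.5] M [-0.06  0.1  -0.04] open 0.0134 44.99712947756052
travel -x 10.50  y -0.25 score 0.756
```

View pics/g1.png

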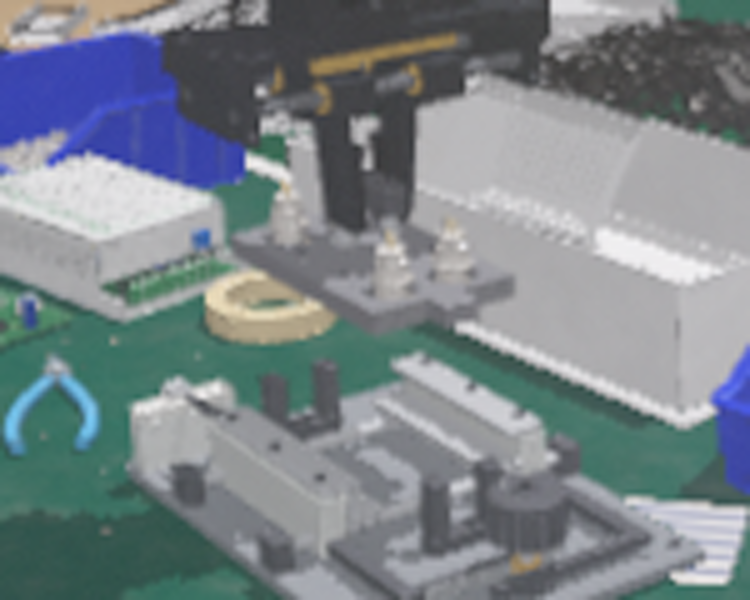

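The pallet hangs level about 10 cm above its seat. Three buttons stand upright at (288,220), (393,260) and (453,250), and the fourth is hidden behind the fingers. The jaws are unchanged, so I'm handing in.

```bash
python3 -c "
from plant import ctrl
print(ctrl.sign_off())"
```

```text
the job is handed in; nothing more can be done
None
```

I turned the knob until the pointer lined up with the index clip (within about 0.5 mm by camera), lifted the pallet level to 10 cm above its seat, and handed in with it held still at about 21 s; three buttons were seen upright in their nests, but the fourth was hidden behind the fingers.

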